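# Pair the iced cookies on their doilies

## Task

First take the jar of pink sprinkles off the doily and stand it back upright on the free half of the small wooden board, beside the other jar. Then make up the two gift pairs: slide the loose red flower cookie onto the doily that holds the other red one, and the loose blue round cookie onto the doily with the other blue one, each lying wholly on its doily beside its match. The icing is wet, so slide these two cookies along the table and never lift them; leave the cookies already on the doilies and everything else where they are.

Things in the scene. Friction and masses are not known exactly. Their poses are not given: they have to be found in the camera images.
- red_cookie: loose gingerbread flower with eight petals, 66 mm over the petals, 15 mm high (13 mm gingerbread and 2 mm of red icing with a white dot), 35 g, on the table in front of the doilies. Its origin is the centre of its underside; it lies flat, height axis z, yaw is of no matter.
- blue_cookie: loose round gingerbread, 66 mm across, 15 mm high, light blue icing with a white snow star, 35 g, on the table in front of the doilies. Its origin is the centre of its underside; it lies flat, height axis z, yaw is of no matter.
- red_mate: the red flower cookie that already lies on a doily, same as red_cookie, loose. Its origin is the centre of its underside; it lies flat, height axis z, yaw is of no matter.
- blue_mate: the blue round cookie that already lies on the other doily, same as blue_cookie, loose. Its origin is the centre of its underside; it lies flat, height axis z, yaw is of no matter.
- red_doily: round white paper lace doily, 190 mm across, flat as the table (a cookie slides onto it without a step), under red_mate. Origin: its centre, on the table. red_mate lies 38 mm from the centre along its +x axis, the free half is on its -x side.
- blue_doily: same doily under blue_mate, which lies 38 mm from the centre along its +x axis; the free half is on its -x side.
- jar: loose upright jar of pink and cream sprinkles with a white cap, 48 mm diameter (cap 50 mm), 92 mm high, about 120 g; it stands on the free half of the red doily. Origin: centre of its underside, z up its axis.
- board: small fixed wooden board, 200 mm along its x, 120 mm along its y, 8 mm thick, to the robot's right. Origin: centre of its underside.
- board_free (a point): middle of the free half of the board, on its upper face (8 mm above the table), 45 mm from the board's centre along its -x: where the jar belongs.
- spare_jar: same kind of jar with yellow and green sprinkles, standing on the other half of the board, 100 mm from board_free; stays there. Origin: centre of its underside.
- heart: plain brown gingerbread heart without icing, about 48 mm, 13 mm high, a loose bystander between the doilies. Origin: under its middle.
- phone: phone lying face up at the robot's left, long side along its x, 155 x 75 x 9 mm, bystander. Origin: centre of its underside.
- cutter: round steel cookie cutter, 64 mm across, 25 mm high, bystander. Origin: centre of its underside.
- bowl: white bowl, 100 mm across, 50 mm high, bystander beyond the right-hand doily. Origin: centre of its underside.

How it is judged (in metres and radians):
On the way, in this order (a step that is already met when the one before it is completed fails the run):
1. the pink jar stands upright on the free half of the board (horizontal distance between jar and board_free below 0.035 m and angle between jar's own z axis and vertical below 0.1 rad and height (world z) of jar between 0.004 and 0.013 m), for 0.2 s.
2. each loose cookie lies on the doily of its match (horizontal distance between red_cookie and red_doily below 0.066 m and horizontal distance between blue_cookie and blue_doily below 0.066 m and height (world z) of each of red_cookie, blue_cookie below 0.006 m), for 0.2 s.
At the end, for the whole second after the job is handed in: The jar stands upright on the board (axis within 35 mm of board_free, tilt under 0.1 rad); the loose red and blue cookies lie flat with their centres within 66 mm of the centre of their match's doily; the matches are within 20 mm of where they were; all at rest (all of step 1 and all of step 2 and linear speed of each of jar, red_cookie, blue_cookie below 0.02 m/s and distance of each of red_mate, blue_mate from where it was at the start of the episode below 0.02 m); the robot touches nothing.
It fails at once if a loose iced cookie is lifted (more than 10 mm) or tipped (more than 0.4 rad) (height (world z) of any of red_cookie, blue_cookie above 0.01 m or angle between any of red_cookie, blue_cookie's own z axis and vertical above 0.4 rad).
It fails at once if a cookie already on a doily is shoved more than 20 mm (distance of any of red_mate, blue_mate from where it was at the start of the episode above 0.02 m).
It fails at once if the jar of pink sprinkles is tipped over (angle between jar's own z axis and vertical above 0.6 rad).
It fails at once if a bystander is moved more than 30 mm (distance of any of spare_jar, heart, phone, cutter, bowl from where it was at the start of the episode above 0.03 m).
It also fails if it takes over 72 s, if anything falls off the work surface, if the arm or the gripper's body presses on something with over 40 N, if the wrist force passes 120 N, or if a joint passes its speed limit or range.

## Robot

A 6-joint arm with a two-finger parallel gripper is mounted at the origin on the work surface. World frame = base frame: x ahead of the robot, y to its left, z up, the work surface at z = 0. Lengths are in m, angles in degrees, forces in N, time in s.
With the tool pointing down it reaches from about 0.4 to 0.825 m from the base axis. Payload 7 kg.
Tool frame: the origin (TCP) lies at the centre of the arm's flange, where the gripper is bolted on; the fingertips stand 178 mm ahead of it and the grasp point (between the pads) lies 159 mm ahead of it (tip_reach is the distance from the TCP to the fingertips, in m); z points along the fingers, y is the line along which they close (so a half turn about z gives the same grasp; the last joint's range is limited). The gripper opens to 88 mm and grips with 3 to 60 N. Pads are 19 mm wide; open, the fingers measure 130 mm over their backs; the gripper's body (78 mm by 193 mm) begins 47 mm behind the grasp point.
Start: joints at [90.418, 20.546, 0.682, 0, -70.136, -16.507], TCP at [0.187, 0.649, 0.405] pointing down, gripper open.
Joint ranges: [-176.03, 176.03], [-82.01, 121.73], [-58.28, 71.71], [-173.87, 95.51], [-174.79, -0.11], [-173.66, 173.66]. Speed limits (degrees/s): [136.94, 136.94, 172.46, 180, 180, 180].

## Interface

Orientations are given as [roll, pitch, yaw] about the fixed x, y, z axes, in that order (R = Rz(yaw) Ry(pitch) Rx(roll)).
In Python, from plant import * gives the robot as it stands.
- The arm moves only by the shell command python3 -m handwheel 'ROWS'. ROWS is JSON, a list of rows, each a list of 7 numbers: the opening, from -1 (shut) to 1 (fully open), then the shift along the tool's x, y, z as a fraction of full scale, then the turn, a rotation vector about the tool's x, y, z as a fraction of full scale. A call has 1 to 5 rows; each row shifts and turns the commanded pose from where the row before left it, along the tool's axes as they then stand; what a row does not reach is not made up. Full scale, the value 1, is 0.025 m for a shift and 6 degrees for a turn. A row lasts 1/8 s, in which the tool goes at most 62.5 mm and 10.7 degrees, less where a joint would pass 70% of its speed; a pose out of reach is approached as far as the arm can. A call with a number of a shift or a turn outside -1 to 1 is refused whole. A call with a gripper value outside its range is refused whole. The fingers move at their own pace and stop on an object; the grip force is fixed at half the most. Time passes only in rows, so rows that do not move let the fingers close. It gives the time, the measured TCP pose, the force, the opening and the grip force at its end, in the units of the state.
- get_obs(): the state, without advancing time (a new reading comes with each control period).
- snapshot(name): name is "scene" or "top" or "wrist"; returns a dict with "color" (420x560x3 uint8, red, green, blue), "fx", "fy", "cx", "cy" (pixels), "k1" (the pictures are not rectified: a ray, as slopes to the right and down, at radius r is drawn at 1 + k1 r^2 times it, then the intrinsics apply), "R" (3x3) and "t" (3): a world point X has camera coordinates R X + t; the wrist camera has in their place "tool_from_camera" (4x4, takes a point from camera to tool coordinates, whose origin is the TCP and whose axes are the flange's). Camera axes: x right, y down, z forward; pixel columns grow to the right and rows downward; lengths in m; the calibration is good to about 2 mm. A picture is of the moment at which its call begins: read the wrist's pose just before it. There is no depth.
- close_job(): hands the job in; it is judged then, once.
The state is a dict: "clock": time; "joint_pos": joint angles; "qvel": joint speeds; "tau": joint torques, N m; "tool_pos": TCP position; "orientation": TCP orientation; "force": force on the tool from outside, world axes, zero at the start; "moment": the same for the moment, N m; "opening": finger opening in m; "gripper_force": force on a finger pad.
Only numpy, scipy, OpenCV 4.12 (cv2) and the standard library are available. Lean on these libraries where they do the work, as an engineer would, in place of code of your own. Each camera call takes 0.05 s, during which the arm holds its last target. There are 200 camera calls.

## Working session

There is one attempt and no reset: what is moved stays moved. The work goes in short steps, Python scripts to look and compute and a shell command to move; the robot and the scene stay as the last step left them, time stands still between calls to the robot, and variables do not carry over. Pictures are saved under pics/ and viewed, at most 10 in all, crops included, and the job is handed in when it is done.

```bash
mkdir -p pics; python3 - <<'E'
from plant import *
import cv2
o=get_obs();print({k:o[k] for k in('clock','tool_pos','orientation','opening','force')})
for n in('top','scene'):
    s=snapshot(n);cv2.imwrite(f'pics/{n}0.png',s['color'][:,:,::-1]);print(n,s['fx'],s['cx'],s['cy'],s['k1'],s['R'],s['t'])
E
```

```text
{'clock': 0.0, 'tool_pos': array([0.18699505, 0.64839681, 0.40372915]), 'orientation': array([ 1.79906488e+02, -7.79250186e-03, -1.60947594e+01]), 'opening': 0.08752723176414358, 'force': array([-0.59479755, -0.61620877, -0.16059592])}
top 478.4218541095163 286.73931400838 214.36632269381585 -0.13407332558770127 [[-0.00933535 -0.99974066 -0.02077147]
 [-0.98055757  0.01322403 -0.19578555]
 [ 0.19600946  0.0185399  -0.98042673]] [0.03443689 0.55442857 1.0726457 ]
scene 500.4202295372226 275.0100324373338 201.4312434026681 -0.0591806751907003 [[ 0.48703122  0.87330583 -0.01172733]
 [ 0.702155   -0.39949736 -0.5893897 ]
 [-0.5194025   0.27881678 -0.80776373]] [-0.29202224 -0.3489459   1.40047525]
```

View pics/top0.png

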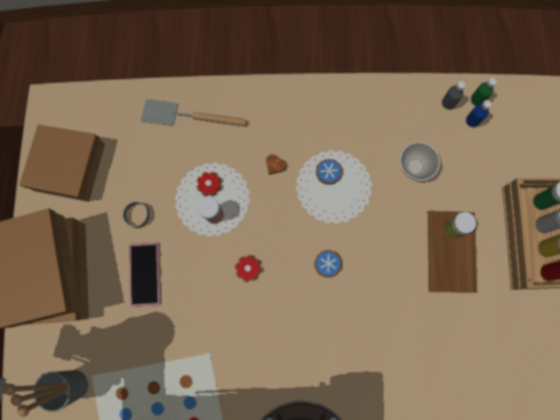

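View pics/scene0.png

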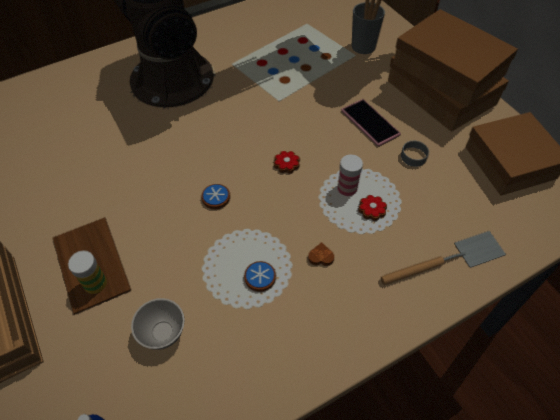

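The top view shows: red doily (212,200) with red mate (209,183) and the pink jar's cap (210,207), and blue doily (334,187) with blue mate (329,171). The loose red cookie is at (249,268) and the loose blue one at (328,263). The board is at (452,251) with its lower half free. The scene view agrees.

```bash
cat > h.py <<'E'
import numpy as np,cv2
from plant import *
def cam(s,obs=None):
    if 'R' in s: return np.array(s['R']),np.array(s['t'])
    from scipy.spatial.transform import Rotation as Ro
    T=np.eye(4);T[:3,:3]=Ro.from_euler('xyz',obs['orientation'],degrees=True).as_matrix();T[:3,3]=obs['tool_pos']
    W=np.linalg.inv(T@np.array(s['tool_from_camera']));return W[:3,:3],W[:3,3]
def pt(s,uv,z,obs=None):
    R,t=cam(s,obs);K=np.array([[s['fx'],0,s['cx']],[0,s['fy'],s['cy']],[0,0,1]])
    n=cv2.undistortPoints(np.array([[uv]],float),K,np.array([s['k1'],0,0,0.]))[0,0]
    d=R.T@np.array([n[0],n[1],1]);c=-R.T@t;return c+d*(z-c[2])/d[2]
def blobs(s,kind,amin=60):
    h=cv2.cvtColor(s['color'],cv2.COLOR_RGB2HSV);H,S,V=[h[:,:,i].astype(int) for i in range(3)]
    m={'red':((H<5)|(H>174))&(S>190)&(V>90),'blue':(H>98)&(H<120)&(S>110)&(V>70),'white':(S<60)&(V>120),
       'brown':(H>3)&(H<18)&(S>130)&(V<115)}[kind].astype(np.uint8)
    m=cv2.morphologyEx(m,cv2.MORPH_CLOSE,np.ones((5,5)))
    out=[]
    for c in cv2.findContours(m,cv2.RETR_EXTERNAL,cv2.CHAIN_APPROX_NONE)[0]:
        if cv2.contourArea(c)>amin:
            (u,v),r=cv2.minEnclosingCircle(c);out.append((u,v,r,c))
    return out
E
python3 - <<'E'
from h import *
np.set_printoptions(precision=4,suppress=True)
for n in('top','scene'):
    s=snapshot(n)
    for k,z in(('red',.014),('blue',.014),('white',0),('brown',.008)):
        for u,v,r,c in blobs(s,k):
            if k=='brown' and (r<30 or not(400<u or n=='scene' and u<140)): continue
            P=pt(s,(u,v),z,);print(n,k,round(u),round(v),round(r,1),P[:2],'jartop' ,pt(s,(u,v),.092)[:2] if k=='white' else '')
            if k=='brown': print([pt(s,q,z)[:2] for q in cv2.boxPoints(cv2.minAreaRect(c))])
E
```

```text
top red 248 268 11.1 [0.4333 0.1239] jartop 
top red 208 184 10.5 [0.6442 0.2235] jartop 
top blue 125 414 6.0 [0.0856 0.4159] jartop 
top blue 157 408 5.7 [0.1026 0.338 ] jartop 
top blue 190 402 5.7 [0.1178 0.2603] jartop 
top blue 328 263 11.3 [ 0.4428 -0.0688] jartop 
top blue 329 171 10.7 [ 0.6724 -0.0766] jartop 
top blue 480 112 7.3 [ 0.83  -0.479] jartop 
top white 110 398 24.0 [0.1193 0.4579] jartop [0.1363 0.4222]
top white 190 378 31.2 [0.1737 0.2615] jartop [0.1864 0.2414]
top white 466 222 11.1 [ 0.5416 -0.417 ] jartop [ 0.5252 -0.3834]
top white 212 199 38.5 [0.6071 0.216 ] jartop [0.5854 0.1995]
top white 333 187 38.4 [ 0.6347 -0.0881] jartop [ 0.6108 -0.0806]
top white 419 161 20.7 [ 0.7011 -0.3103] jartop [ 0.672  -0.2851]
top brown 452 251 45.3 [ 0.4674 -0.3743] jartop 
[array([ 0.5654, -0.3232]), array([ 0.5639, -0.4406]), array([ 0.3688, -0.4252]), array([ 0.3718, -0.3113])]
scene red 372 206 12.7 [0.6481 0.2223] jartop 
scene red 286 160 11.8 [0.4358 0.123 ] jartop 
scene blue 260 274 13.7 [ 0.6757 -0.0784] jartop 
scene blue 215 194 12.2 [ 0.4448 -0.07  ] jartop
[... 772 characters left out ...]
, array([ 0.3276, -0.5372]), array([ 0.374 , -0.4541]), array([ 0.6715, -0.5291])]
scene brown 89 266 49.8 [ 0.4792 -0.3793] jartop 
[array([ 0.3658, -0.4428]), array([ 0.3761, -0.312 ]), array([ 0.5831, -0.3215]), array([ 0.5697, -0.4393])]
scene brown 515 153 49.8 [0.6907 0.6238] jartop 
[array([0.564 , 0.5608]), array([0.6057, 0.8302]), array([0.8041, 0.6866]), array([0.7576, 0.4517])]
scene brown 433 49 83.0 [0.2724 0.7135] jartop 
[array([0.1554, 0.4334]), array([-0.1651,  0.8704]), array([0.4235, 0.9403]), array([0.6104, 0.5527])]
scene brown 71 40 81.4 [-0.3127 -0.2034] jartop 
[array([-0.2358, -0.4325]), array([-0.6688, -0.3568]), array([-0.3944,  0.077 ]), array([-0.0139, -0.0629])]
```

```bash
W="python3 -m handwheel"
$W '[[1,0,0,0,0,0,-0.9],[1,0,0,0,0,0,-0.9],[1,0,0,0,0,0,-0.88],[1,0.8,0.8,0,0,0,0],[1,1,1,0,0,0,0]]'
$W '[[1,1,1,0,0,0,0],[1,1,1,0,0,0,0],[1,1,1,0,0,0,0],[1,1,1,0,0,0,0],[1,1,1,0,0,0,0]]'
$W '[[1,1,1,0,0,0,0],[1,1,1,0,0,0,0],[1,1,1,0,0,0,0],[1,1,1,0,0,0,0],[1,1,1,0,0,0,0]]'
$W '[[1,0.5,1,0,0,0,0],[1,0.5,1,0,0,0,0],[1,0,1,0,0,0,0],[1,0,0.6,0,0,0,0],[1,0,0,0,0,0,0]]'
python3 - <<'E'
from h import *
o=get_obs();s=snapshot('wrist');print(o['tool_pos'],o['orientation'],o['clock'])
cv2.imwrite('pics/w1.png',s['color'][:,:,::-1])
t=snapshot('top');print(pt(t,(210,207),.09))
E
```

```text
clock: 0.82
tool_pos: [0.2326, 0.6027, 0.4042]
orientation: [180.0, 0.0, -0.0]
force: [0.4, 0.1, 0.1]
opening: 0.0878
gripper_force: 0.0
clock: 1.45
tool_pos: [0.3581, 0.4767, 0.4047]
orientation: [180.0, 0.0, -0.1]
force: [0.6, 0.5, 0.3]
opening: 0.0875
gripper_force: 0.0
clock: 2.08
tool_pos: [0.4828, 0.3516, 0.4048]
orientation: [-180.0, -0.0, -0.1]
force: [0.2, -0.1, -0.6]
opening: 0.088
gripper_force: 0.0
clock: 2.7
tool_pos: [0.5066, 0.2624, 0.4051]
orientation: [-180.0, -0.0, -0.1]
force: [1.0, -0.7, 0.4]
opening: 0.0873
gripper_force: 0.0
[0.50664454 0.26237656 0.40510443] [-1.79970238e+02 -2.36484990e-02 -7.10348490e-02] 2.7
[0.56753136 0.20429339 0.09      ]
```

View pics/w1.png

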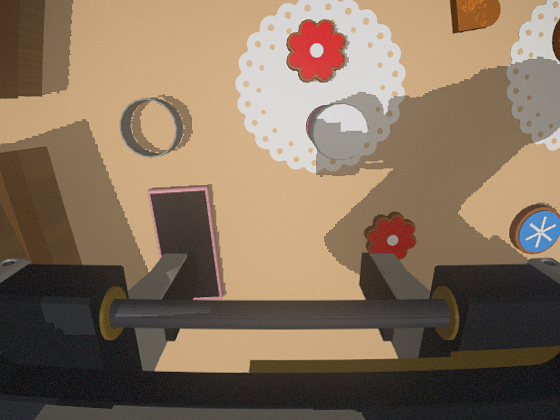

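The wrist view shows the jar cap at (339,131), red mate (317,50), red cookie (391,240), cutter (152,127) and phone.

```bash
python3 - <<'E'
from h import *
o=get_obs();s=snapshot('wrist')
for n,uv,z in(('jar',(339,131),.092),('mate',(317,50),.015),('cookie',(391,239),.015),('doily',(321,86),0),('cutter',(152,127),.025)):print(n,pt(s,uv,z,o))
s=snapshot('top')
print(pt(s,(276,165),.013),pt(s,(137,214),.02))
E
```

```text
jar [0.5700334  0.21060199 0.092     ]
mate [0.64717666 0.22335217 0.015     ]
cookie [0.43490918 0.12551182 0.015     ]
doily [0.61214971 0.21630671 0.        ]
cutter [0.57037897 0.40001452 0.025     ]
[0.68961793 0.05463249 0.013     ] [0.56775826 0.40058354 0.02      ]
```

```bash
W="python3 -m handwheel"
$W '[[1,0.85,0.7,0,0,0,0],[1,0.85,0.7,0,0,0,0],[1,0.85,0.7,0,0,0,0],[1,0,0,1,0,0,0],[1,0,0,1,0,0,0]]'
$W '[[1,0,0,1,0,0,0],[1,0,0,1,0,0,0],[1,0,0,1,0,0,0],[1,0,0,1,0,0,0],[1,0,0,1,0,0,0]]'
$W '[[1,0,0,0.64,0,0,0],[1,0,0,0,0,0,0],[-1,0,0,0,0,0,0],[-1,0,0,0,0,0,0],[-1,0,0,0,0,0,0]]'
$W '[[-1,0,0,0,0,0,0],[-1,0,0,0,0,0,0],[-1,0,0,0,0,0,0]]'
```

```text
clock: 3.52
tool_pos: [0.571, 0.2114, 0.3539]
orientation: [-180.0, -0.0, -0.0]
force: [-0.4, 0.5, -0.8]
opening: 0.0877
gripper_force: 0.0
clock: 4.15
tool_pos: [0.5707, 0.2118, 0.2287]
orientation: [180.0, -0.0, 0.0]
force: [0.3, 0.3, -0.2]
opening: 0.0874
gripper_force: 0.0
clock: 4.78
tool_pos: [0.5709, 0.2111, 0.2145]
orientation: [-180.0, -0.1, -0.0]
force: [0.2, -0.1, 0.4]
opening: 0.0632
gripper_force: 0.0
clock: 5.15
tool_pos: [0.5708, 0.2109, 0.2139]
orientation: [180.0, -0.0, -0.0]
force: [-0.6, -2.1, 3.3]
opening: 0.0491
gripper_force: 29.9
```

```bash
W="python3 -m handwheel"
$W '[[-1,0,0,-0.5,0,0,0],[-1,0,0,-1,0,0,0],[-1,0,0,-1,0,0,0],[-1,0,0,-1,0,0,0],[-1,0,0,-1,0,0,0]]'
$W '[[-1,0,0.5,-0.5,0,0,0],[-1,-0.25,1,0,0,0,0],[-1,-0.25,1,0,0,0,0],[-1,-0.25,1,0,0,0,0],[-1,-0.25,1,0,0,0,0]]'
$W '[[-1,-0.25,1,0,0,0,0],[-1,-0.25,1,0,0,0,0],[-1,-0.25,1,0,0,0,0],[-1,-0.25,1,0,0,0,0],[-1,-0.25,1,0,0,0,0]]'
$W '[[-1,-0.25,1,0,0,0,0],[-1,-0.25,1,0,0,0,0],[-1,-0.25,1,0,0,0,0],[-1,-0.25,1,0,0,0,0],[-1,-0.25,1,0,0,0,0]]'
$W '[[-1,-0.25,1,0,0,0,0],[-1,-0.25,1,0,0,0,0],[-1,-0.25,1,0,0,0,0],[-1,-0.25,1,0,0,0,0],[-1,-0.25,1,0,0,0,0]]'
$W '[[-1,-0.25,1,0,0,0,0],[-1,-0.25,1,0,0,0,0],[-1,-0.25,0.9,0,0,0,0],[-1,-0.25,0,0,0,0,0],[-1,0,0,0,0,0,0]]'
python3 - <<'E'
from h import *
o=get_obs();s=snapshot('wrist');print(o['tool_pos'],o['opening'])
cv2.imwrite('pics/w2.png',s['color'][:,:,::-1])
E
```

```text
clock: 5.78
tool_pos: [0.5705, 0.211, 0.3275]
orientation: [-180.0, -0.0, -0.0]
force: [-0.3, 0.5, -1.2]
opening: 0.0491
gripper_force: 29.9
clock: 6.4
tool_pos: [0.545, 0.0963, 0.3382]
orientation: [180.0, 0.0, -0.0]
force: [-0.4, -0.5, -2.1]
opening: 0.0495
gripper_force: 29.9
clock: 7.02
tool_pos: [0.5138, -0.0282, 0.3387]
orientation: [-180.0, -0.0, -0.0]
force: [-0.1, -0.9, -1.7]
opening: 0.0489
gripper_force: 29.9
clock: 7.65
tool_pos: [0.4824, -0.1531, 0.3387]
orientation: [-180.0, -0.0, -0.0]
force: [-0.2, -0.3, -2.0]
opening: 0.0494
gripper_force: 29.9
clock: 8.28
tool_pos: [0.4509, -0.2779, 0.3387]
orientation: [180.0, -0.0, -0.0]
force: [0.3, -0.2, -2.0]
opening: 0.0494
gripper_force: 29.9
clock: 8.9
tool_pos: [0.4259, -0.3491, 0.3386]
orientation: [-180.0, 0.0, -0.1]
force: [0.2, 0.8, -1.8]
opening: 0.0499
gripper_force: 29.9
[ 0.42592005 -0.34909521  0.33857257] 0.04987132271299556
```

View pics/w2.png

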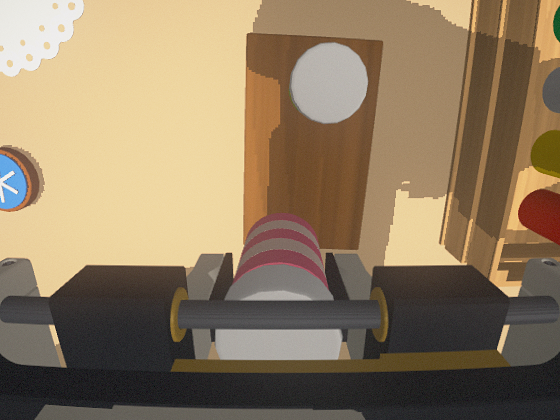

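The wrist view shows the jar upright in the gripper. The board's corners are at (248,34), (382,41), (358,249) and (244,246), with the spare cap at (329,83).

```bash
python3 - <<'E'
from h import *
o=get_obs();s=snapshot('wrist')
c=[pt(s,u,.008,o)[:2] for u in((248,34),(382,41),(358,249),(244,246))]
m=np.mean(c,0);d=(c[0]+c[1]-c[2]-c[3])/2;L=np.linalg.norm(d);print(c,m,L,'free',m-.045*d/L,'spare',pt(s,(329,83),.1,o))
E
```

```text
[array([ 0.57089983, -0.32302706]), array([ 0.56592657, -0.43955852]), array([ 0.36847942, -0.43141098]), array([ 0.37236794, -0.31320369])] [ 0.46941844 -0.37680006] 0.198193309530879 free [ 0.42446471 -0.37475991] spare [ 0.52485887 -0.38090335  0.1       ]
```

```bash
W="python3 -m handwheel"
$W '[[-1,-0.05,0.6,0,0,0,0],[-1,0,0.46,0,0,0,0],[-1,0,0,1,0,0,0],[-1,0,0,1,0,0,0],[-1,0,0,1,0,0,0]]'
$W '[[-1,0,0,1,0,0,0],[-1,0,0,0.5,0,0,0],[-1,0,0,0.12,0,0,0],[-1,0,0,0,0,0,0]]'
```

```text
clock: 9.62
tool_pos: [0.4258, -0.3761, 0.2629]
orientation: [180.0, -0.0, -0.0]
force: [-1.0, -0.2, -1.5]
opening: 0.049
gripper_force: 29.9
clock: 10.12
tool_pos: [0.426, -0.3758, 0.2237]
orientation: [180.0, -0.0, 0.0]
force: [-0.9, -0.1, -1.7]
opening: 0.049
gripper_force: 29.9
```

```bash
W="python3 -m handwheel"
$W '[[-1,0,0,0.08,0,0,0],[-1,0,0,0,0,0,0],[1,0,0,0,0,0,0],[1,0,0,0,0,0,0],[1,0,0,0,0,0,0]]'
$W '[[1,0,0,0,0,0,0],[1,0,0,-0.5,0,0,0],[1,0,0,-1,0,0,0],[1,0,0,-1,0,0,0],[1,0,0,-1,0,0,0]]'
$W '[[1,0,0,-1,0,0,0],[1,0,0,-1,0,0,0],[1,0,0,-1,0,0,0],[0,0,-1,-0.5,0,0,0],[0,0,-1,0,0,0,0]]'
python3 - <<'E'
from h import *
s=snapshot('scene')
im=s['color'][20:340,20:440,::-1];cv2.imwrite('pics/s2.png',cv2.resize(im,None,fx=1.8,fy=1.8))
E
```

```text
clock: 10.75
tool_pos: [0.4256, -0.3755, 0.2212]
orientation: [180.0, -0.0, -0.0]
force: [-0.2, -0.2, -0.5]
opening: 0.0737
gripper_force: 0.0
clock: 11.38
tool_pos: [0.4257, -0.3755, 0.3104]
orientation: [180.0, -0.0, -0.0]
force: [0.3, 0.5, 0.4]
opening: 0.0877
gripper_force: 0.0
clock: 12.0
tool_pos: [0.4256, -0.3252, 0.3983]
orientation: [179.9, -0.2, -0.0]
force: [0.6, 0.7, -0.4]
opening: 0.0731
gripper_force: 0.0
```

View pics/s2.png

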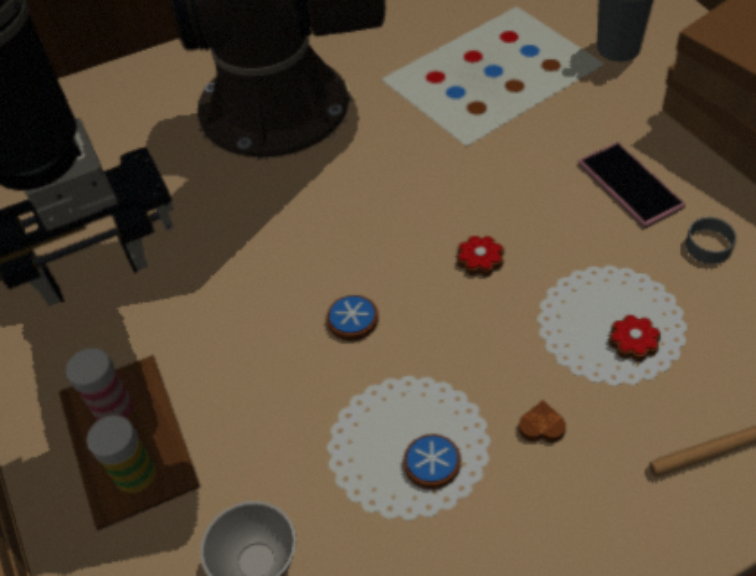

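The jar stands upright on the board, and everything else is where it was. Next I go above the blue cookie.

```bash
W="python3 -m handwheel"
$W '[[1,0.2,-1,0,0,0,0],[1,0.2,-1,0,0,0,0],[1,0.2,-1,0,0,0,0],[1,0.1,-1,0,0,0,0],[1,0,-1,0,0,0,0]]'
$W '[[1,0,-1,0.8,0,0,0],[1,0,-1,0.8,0,0,0],[1,0,-1,0.8,0,0,0],[1,0,-1,0.8,0,0,0],[1,0,-1,0.8,0,0,0]]'
$W '[[1,0,-0.23,0,0,0,0],[1,0,0,0,0,0,0]]'
cat > m.py <<'E'
from h import *
o=get_obs();s=snapshot('wrist');print(o['tool_pos'],o['clock'])
for k in('red','blue'):
    for u,v,r,c in blobs(s,k,400):
        P=pt(s,(u,v),.014,o);E=pt(s,(u+r,v),.014,o);print('wrist',k,round(u),round(v),P[:2],'R',np.hypot(*(E-P)[:2]))
for n in('top','scene'):
  s=snapshot(n)
  for k in('red','blue'):
    for u,v,r,c in blobs(s,k):
        P=pt(s,(u,v),.014)
        if .3<P[0]<.75:print(n,k,P[:2])
E
python3 m.py
```

```text
clock: 12.68
tool_pos: [0.4431, -0.1998, 0.3969]
orientation: [180.0, -0.0, -0.0]
force: [-0.0, -0.7, 0.1]
opening: 0.0876
gripper_force: 0.0
clock: 13.3
tool_pos: [0.4432, -0.0748, 0.2965]
orientation: [-180.0, -0.1, 0.0]
force: [1.1, -0.5, 0.2]
opening: 0.0876
gripper_force: 0.0
clock: 13.55
tool_pos: [0.4436, -0.0696, 0.2971]
orientation: [180.0, -0.1, 0.1]
force: [-0.1, 0.9, -0.6]
opening: 0.0876
gripper_force: 0.0
[ 0.44362649 -0.06964487  0.29714176] 13.55
wrist red 60 220 [0.43570073 0.12268364] R 0.03217128979055599
wrist blue 279 211 [ 0.44368279 -0.06998169] R 0.028017978809857135
top red [0.64551481 0.22353918]
top blue [ 0.67244491 -0.07663508]
scene red [0.64813354 0.2223059 ]
scene red [0.43579126 0.12302834]
scene blue [ 0.67574037 -0.07839408]
scene blue [ 0.44466091 -0.07022102]
```

```bash
W="python3 -m handwheel"
$W '[[1,0,0,1,0,0,0],[1,0,0,1,0,0,0],[1,0,0,1,0,0,0],[1,0,0,1,0,0,0],[1,0,0,0.5,0,0,0]]'
$W '[[1,0,0,0.13,0,0,0],[-1,0,0,0,0,0,0],[-1,0,0,0,0,0,0],[-1,0,0,0,0,0,0],[-1,0,0,0,0,0,0]]'
```

```text
clock: 14.32
tool_pos: [0.4431, -0.0703, 0.183]
orientation: [180.0, 0.1, -0.1]
force: [-0.7, 0.1, 0.4]
opening: 0.0875
gripper_force: 0.0
clock: 14.95
tool_pos: [0.4435, -0.0696, 0.181]
orientation: [-180.0, -0.1, 0.0]
force: [-1.7, 1.3, 6.5]
opening: 0.0654
gripper_force: 30.0
```

```bash
W="python3 -m handwheel"
$W '[[-1,0.3,0.07,0,0,0,0],[-1,0.6,0.13,0,0,0,0],[-1,0.7,0.15,0,0,0,0],[-1,0.7,0.15,0,0,0,0],[-1,0.7,0.15,0,0,0,0]]'
$W '[[-1,0.7,0.15,0,0,0,0],[-1,0.7,0.15,0,0,0,0],[-1,0.7,0.15,0,0,0,0],[-1,0.6,0.14,0,0,0,0],[-1,0.36,0.1,0,0,0,0]]'
$W '[[-1,0,0,0,0,0,0],[-1,0,0,0,0,0,0]]'
```

```text
clock: 15.58
tool_pos: [0.5181, -0.0862, 0.181]
orientation: [180.0, 0.1, -0.0]
force: [-4.9, 0.8, 11.3]
opening: 0.0651
gripper_force: 30.0
clock: 16.2
tool_pos: [0.5948, -0.1034, 0.181]
orientation: [180.0, 0.1, -0.0]
force: [-4.9, 1.9, 10.1]
opening: 0.0651
gripper_force: 30.0
clock: 16.45
tool_pos: [0.5954, -0.1035, 0.1811]
orientation: [180.0, -0.1, 0.0]
force: [2.7, -2.7, 4.1]
opening: 0.065
gripper_force: 30.0
```

Now I release, rise and go above the red cookie.

```bash
W="python3 -m handwheel"
$W '[[1,0,0,0,0,0,0],[1,0,0,0,0,0,0],[1,0,0,0,0,0,0],[1,0,0,0,0,0,0],[1,0,0,-0.4,0,0,0]]'
$W '[[1,0,0,-1,0,0,0],[1,0,0,-1,0,0,0],[1,0,0,-1,0,0,0],[1,0,0,-1,0,0,0],[1,-0.5,-1,-0.3,0,0,0]]'
$W '[[1,-0.7,-1,0,0,0,0],[1,-0.7,-1,0,0,0,0],[1,-0.7,-1,0,0,0,0],[1,-0.7,-1,0,0,0,0],[1,-0.7,-1,0,0,0,0]]'
$W '[[1,-0.8,-1,0,0,0,0],[1,-0.8,-1,0,0,0,0],[1,-0.8,-1,0,0,0,0],[1,0,0,0,0,0,0]]'
python3 m.py
```

```text
clock: 17.08
tool_pos: [0.5943, -0.1033, 0.19]
orientation: [180.0, 0.1, -0.0]
force: [0.0, 0.3, 0.8]
opening: 0.0874
gripper_force: 0.0
clock: 17.7
tool_pos: [0.5829, -0.0788, 0.3004]
orientation: [-180.0, -0.2, -0.1]
force: [-0.3, 0.0, -1.2]
opening: 0.0877
gripper_force: 0.0
clock: 18.32
tool_pos: [0.4941, 0.0475, 0.2987]
orientation: [-180.0, -0.1, -0.0]
force: [1.3, -0.2, -0.2]
opening: 0.088
gripper_force: 0.0
clock: 18.82
tool_pos: [0.4338, 0.1228, 0.2988]
orientation: [-179.9, -0.1, 0.1]
force: [0.1, -0.1, 0.2]
opening: 0.0874
gripper_force: 0.0
[0.43384028 0.12277764 0.29884104] 18.825
wrist red 278 210 [0.43402708 0.12335901] R 0.029257332211050587
wrist blue 550 24 [ 0.58458883 -0.08627744] R 0.02289557018866057
top red [0.64422288 0.22350591]
top blue [ 0.59431099 -0.1027535 ]
top blue [ 0.67244491 -0.07663508]
scene red [0.64813354 0.2223059 ]
scene red [0.43459022 0.12435765]
scene blue [ 0.67574037 -0.07839408]
scene blue [ 0.59642203 -0.10393151]
```

```bash
W="python3 -m handwheel"
$W '[[1,0,0,1,0,0,0],[1,0,0,1,0,0,0],[1,0,0,1,0,0,0],[1,0,0,1,0,0,0],[1,0,0,0.5,0,0,0]]'
$W '[[1,0,0,0.2,0,0,0],[-1,0,0,0,0,0,0],[-1,0,0,0,0,0,0],[-1,0,0,0,0,0,0],[-1,0,0,0,0,0,0]]'
```

```text
clock: 19.6
tool_pos: [0.4349, 0.121, 0.1843]
orientation: [179.9, 0.1, -0.1]
force: [-0.1, -0.0, 0.7]
opening: 0.0878
gripper_force: 0.0
clock: 20.23
tool_pos: [0.435, 0.122, 0.181]
orientation: [-180.0, -0.1, 0.0]
force: [-1.6, 0.5, 4.8]
opening: 0.0639
gripper_force: 30.0
```

```bash
W="python3 -m handwheel"
$W '[[-1,0.3,-0.2,0,0,0,0],[-1,0.55,-0.36,0,0,0,0],[-1,0.6,-0.4,0,0,0,0],[-1,0.6,-0.4,0,0,0,0],[-1,0.6,-0.4,0,0,0,0]]'
$W '[[-1,0.6,-0.4,0,0,0,0],[-1,0.6,-0.4,0,0,0,0],[-1,0.6,-0.4,0,0,0,0],[-1,0.5,-0.35,0,0,0,0],[-1,0.25,-0.15,0,0,0,0]]'
$W '[[-1,0,0,0,0,0,0],[-1,0,0,0,0,0,0],[1,0,0,0,0,0,0],[1,0,0,0,0,0,0],[1,0,0,0,0,0,0]]'
$W '[[1,0,0,0,0,0,0],[1,0,0,-0.4,0,0,0],[1,0,0,-1,0,0,0],[1,0,0,-1,0,0,0],[1,0,0,-1,0,0,0]]'
$W '[[1,0,0,-1,0,0,0],[1,-1,0,-1,0,0,0],[1,-1,0,-1,0,0,0],[1,-1,0,0,0,0,0],[1,0,0,0,0,0,0]]'
python3 m.py; python3 - <<'E'
from h import *
s=snapshot('scene')
im=s['color'][20:340,20:440,::-1];cv2.imwrite('pics/s3.png',cv2.resize(im,None,fx=1.8,fy=1.8))
E
```

```text
clock: 20.85
tool_pos: [0.5004, 0.1648, 0.1807]
orientation: [179.8, 0.2, -0.0]
force: [-5.5, -4.5, 11.6]
opening: 0.0637
gripper_force: 30.0
clock: 21.48
tool_pos: [0.5645, 0.2076, 0.1807]
orientation: [179.9, 0.1, -0.0]
force: [-4.8, -4.4, 12.0]
opening: 0.0642
gripper_force: 30.0
clock: 22.1
tool_pos: [0.5647, 0.2083, 0.1803]
orientation: [180.0, 0.0, -0.0]
force: [-0.5, 0.6, -0.4]
opening: 0.0856
gripper_force: 0.0
clock: 22.72
tool_pos: [0.5648, 0.2082, 0.267]
orientation: [-180.0, -0.0, -0.0]
force: [-0.4, 1.1, -0.3]
opening: 0.0876
gripper_force: 0.0
clock: 23.35
tool_pos: [0.4885, 0.208, 0.3418]
orientation: [-179.9, -0.1, 0.0]
force: [0.4, 0.4, -0.1]
opening: 0.0873
gripper_force: 0.0
[0.48846036 0.20801403 0.34183177] 23.35
wrist red 261 15 [0.64743477 0.22293823] R 0.02997265856268236
top red [0.64496106 0.22352491]
top blue [ 0.59431099 -0.1027535 ]
top blue [ 0.67244491 -0.07663508]
scene red [0.64813354 0.2223059 ]
scene red [0.56497351 0.21064948]
scene blue [ 0.67608407 -0.07839573]
scene blue [ 0.59860261 -0.10500571]
```

View pics/s3.png

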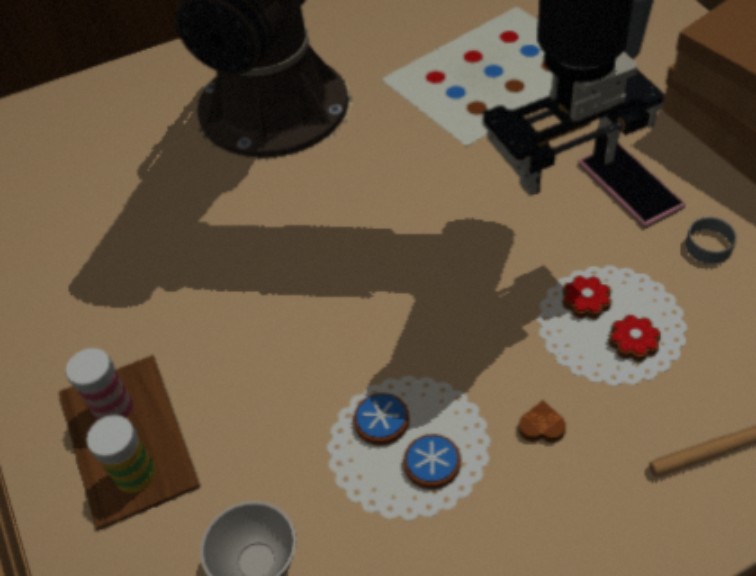

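Both pairs lie wholly on their doilies (blue at (380,418) and (432,460), red at (588,295) and (635,337)). The jar stands on the board at (95,380), and the arm is clear.

```bash
python3 -c "from plant import *;print(close_job())"
```

```text
the job is handed in; nothing more can be done
None
```

I handed the job in at about 23 s on the robot's clock: the pink jar stands upright on the free half of the board, both loose cookies were slid (gripped at table height, never raised) onto their doilies beside their matches, and the last picture and measurements showed the matches unmoved and the other things in view in place; the hand-in returned no verdict.

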